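# Zero the coating gauge and take a reading on the sprayed panel

### The job

Zero the coating gauge by turning its knob until the pointer is on the thick zero mark, and let go of the knob. Then take the pen-shaped probe from its holder and press its sprung tip lightly, about half way in, on the sloped sprayed panel, inside the round ring mark and with the probe square to the panel. Finish while still holding the probe there for the reading, the knob still at zero and everything else on the bench left where it was.

Things in the scene. Friction and masses are not known exactly. Their poses are not given: they have to be found in the camera images.
- gauge: Grey gauge readout, a fixed box 120 (x) x 110 (y) x 35 mm high with a white round dial of radius 48 mm on top. Origin: centre of its underside. The thick zero mark (5 x 11 mm) lies on the dial 42 mm from the centre along the gauge's own +x; thin scale marks run to both sides of it.
- zero_knob (a joint): Angle of the zero knob in rad: 0 when the pointer is on the zero mark, positive anticlockwise from above. It starts 0.5 to 1.3 rad anticlockwise of zero, turns freely between -1.7 and 1.7 and stays where it is left (friction 0.04 N m).
- knob_grip (a point): Point to grip the black zero knob: on its vertical axis at the gauge's centre, 64 mm above the bench. It turns with the knob; its x axis runs along the pointer. The knob is an upright bar 40 mm long (x), 14 mm wide (y), its top 75 mm above the bench, on a disc 42 mm across; a thin black pointer sticks out at its +x end, a white line on top marks that half. The dial is 36 mm above the bench.
- holder: Fixed plain metal block, 70 x 70 x 60 mm high, with an upright hole of 17 mm diameter in the middle of its top, right through. Origin: centre of its underside.
- probe: Loose pen-shaped probe, about 155 g, upright in the holder. Square grey body 24 x 24 mm, 90 mm long, resting on the holder's top (60 to 150 mm above the bench); below it a steel nose 14 mm across, 40 mm long, and a sprung brass tip 8 mm across. Origin: centre of the square body's underside; z along the probe away from the tip, x, y along the square's sides. Tip end, when out: 56 mm below the origin.
- probe_tip (a joint): How far the sprung tip is pushed into the probe, m: 0 is out, 0.014 is fully in. The spring takes 1.2 N to start moving and 300 N/m after that: 3.3 N at half way.
- probe_point (a point): Centre of the flat end face of the probe's sprung tip; axes as the probe's.
- panel: Fixed level rest carrying a white sprayed panel, 110 x 140 (y) x 4 mm, sloped 0.35 rad (20 degrees), its face looking up and towards the rest's -x side. Origin: centre of the rest's underside. Face: 55 mm above the origin in the middle, 36 mm at the lower edge, 74 mm at the upper; a lip 2 mm proud runs along the lower edge. Also printed, not to be measured: a small square and a small triangle.
- spot: The printed ring mark on the panel, a thin black circle of 22 mm inner and 25 mm outer diameter with a small dot at its centre. Origin: its centre, on the panel's face, half way up the slope and up to 45 mm to either side of the middle. Its z axis is the panel's outward normal, its x axis points up the slope.
- tape_roll: Bystander, to be left alone: roll of paper tape lying flat, 96 mm across, 24 mm high.
- mix_cup: Bystander, to be left alone: open white mixing cup, 64 mm across, 75 mm high.
- jar: Bystander, to be left alone: closed glass jar, 54 mm across, 70 mm high.
- sanding_block: Bystander, to be left alone: cork sanding block, 65 x 100 x 28 mm.
- spray_can: Bystander, to be left alone: upright plain spray can, 54 mm across, 170 mm high.
- spare_plate: Bystander, to be left alone: bare steel plate lying flat, 110 x 80 x 4 mm.
- spatula: Bystander, to be left alone: steel spatula lying flat, 200 mm long; origin near its middle.
There are look-alikes about, which are no part of the job. There is more than one size of the probe; the one meant has the size given above.

How it is judged (in metres and radians):
On the way, in this order (a step that is already met when the one before it is completed fails the run):
1. the knob's pointer is on zero and the knob is let go (value of joint zero_knob between -0.1 and 0.1 rad and contact force between the fingers and gauge below 0.1 N), for 0.2 s.
2. the probe is held clear of its holder (contact force between the fingers and probe above 2 N and z of probe in the frame of holder above 0.12 m), for 0.1 s.
3. the held probe presses lightly and squarely inside the ring (distance between probe_point and spot below 0.007 m and angle between the z axis of probe and the z axis of spot, either way round below 0.14 rad and value of joint probe_tip between 0.002 and 0.012 m and contact force between probe and panel between 1 and 8 N and contact force between the fingers and probe above 2 N and contact force between probe and holder below 0.1 N), for 0.3 s.
At the end, for the whole second after the job is handed in: Fingers hold the probe still, its tip within 7 mm of the ring's centre, the probe within 0.14 rad of square to the panel, the tip pushed in 2 to 12 mm and pressing the panel with 1 to 8 N, the holder not touched by the probe, the knob within 0.1 rad of zero (all of step 3 and value of joint zero_knob between -0.1 and 0.1 rad and linear speed of probe below 0.02 m/s); the arm keeps its last pose, push and grip.
It fails at once if the probe is rammed against the panel (over 20 N) (contact force between probe and panel above 20 N).
It fails at once if a bystander is moved more than 30 mm (distance of any of tape_roll, mix_cup, jar, sanding_block, spray_can, spare_plate, spatula from where it was at the start of the episode above 0.03 m).
It also fails if it takes over 51 s, if anything falls off the work surface, if the arm or the gripper's body presses on something with over 40 N, if the wrist force passes 120 N, or if a joint passes its speed limit or range.

### The arm

A 6-joint arm with a two-finger parallel gripper is mounted at the origin on the work surface. World frame = base frame: x ahead of the robot, y to its left, z up, the work surface at z = 0. Lengths are in mm, angles in rad, forces in N, time in s.
With the tool pointing down it reaches from about 350 to 875 mm from the base axis. Payload 4.2 kg.
Tool frame: the origin (TCP) lies between the finger pads; the fingertips stand 11 mm ahead of it and the grasp point (between the pads) lies 8 mm behind it; z points along the fingers, y is the direction in which the jaws open and shut (so a half turn about z gives the same grasp; the last joint's range is limited). The gripper opens to 85 mm and grips with 20 to 120 N. Pads are 22 mm wide; open, the fingers measure 114 mm over their backs; the gripper's body (76 mm by 85 mm) begins 54 mm behind the grasp point. The pads swing forward as they close: fully open they stand 13 mm farther back than shut.
Start: joints at [1.464, 0.385, 0.008, 0, -1.194, -0.259], TCP at [223.527, 583.639, 242.312] pointing down, gripper open.
Joint ranges: [-3.14, 3.14], [-1.21, 2.06], [-1.07, 1.41], [-3.16, 2.05], [-2.99, -0.16], [-3.1, 3.1]. Speed limits (rad/s): [2.79, 2.79, 3.14, 3.14, 3.14, 3.14].

### API

Orientations are given as a unit quaternion [x, y, z, w].
In Python, from bench import * gives the robot as it stands. The module is installed in compiled form; this text tells all that it offers.
- The arm moves only by the tool drive_tool, never from a script. Its argument "increments" is a list of rows, each a list of 3 entries, a list of its own where there are three numbers: the gripper command: -1 is shut, 1 is fully open, values between are in proportion, then the shift along the tool's x, y, z scaled (see below), then the turn about the tool's z scaled (see below). In form: [[hand, [tx, ty, tz], turn], ...]. A call has 1 to 20 rows; each row shifts and turns the commanded pose from where the row before left it, along the tool's axes as they then stand; what a row does not reach is not made up. The controller multiplies each number of a shift by 0.3 m and each number of a turn by 2 rad. A row lasts 1/8 s, in which the tool goes at most 62.5 mm and 10.7 degrees, less where a joint would pass 70% of its speed; a pose out of reach is approached as far as the arm can. A call with a number of a shift or a turn outside -1 to 1 is refused whole. A call with a gripper value outside its range is refused whole. The fingers move at their own pace and stop on an object; the grip force is fixed at half the most. Time passes only in rows, so rows that do not move let the fingers close. It gives the time, the measured TCP pose, the force and the opening at its end, in the units of the state.
- read_state(): the state, without advancing time (a new reading comes with each control period).
- get_image(name): name is "scene" or "top" or "wrist"; returns the picture (400x640x3 uint8, red, green, blue); there is no depth.
- calibration(name): a dict with "fovy" (degrees; the focal length in pixels is half the picture's height over the tangent of half this angle, whatever the lens; pixels are square), "cx", "cy" (the principal point, pixels), "R" (3x3) and "t" (3): a world point X has camera coordinates R X + t. Camera axes: x right, y down, z forward; pixel columns grow to the right and rows downward; lengths in mm; the calibration is good to about 2 mm. A picture is of the moment at which its call begins: read the wrist's pose just before it. calibration takes no time and is no camera call; for the wrist camera it gives the pose at the moment of the call.
- job_done(): hands the job in, once; it reports no verdict.
The state is a dict: "clock": time; "joints": joint angles; "joint_vel": joint speeds; "joint_efforts": joint torques, N m; "position": TCP position; "ee_rot": TCP orientation; "contact_force": force on the tool from outside, world axes, zero at the start; "wrist_torque": the same for the moment, N m; "gripper_width": finger opening in mm.
Only numpy, scipy, OpenCV 4.12 (cv2) and the standard library are available. Lean on these libraries where they do the work, as an engineer would, in place of code of your own. Each camera call takes 0.05 s, during which the arm holds its last target.

## Working session

There is one attempt and no reset: what is moved stays moved. The work goes in short steps, Python scripts to look and compute and a tool call to move; the robot and the scene stay as the last step left them, time stands still between calls to the robot, and variables do not carry over. Pictures are saved under pics/ and viewed, and the job is handed in when it is done.

Besides the shell and the picture viewer there is one more tool, called as name(argument=value, ...) on one line, values as JSON. drive_tool: Moves the arm, as the interface text tells. Shifts and turns lie within -1 to 1; 1 stands for 0.3 m of shift or 2 rad of turn. Its arguments: {"type":"object","properties":{"increments":{"type":"array"}},"required":["increments"]}

```bash
mkdir -p pics; python3 - <<'E'
from bench import *
import cv2
s=read_state();print(s)
for n in("scene","top","wrist"):
    c=calibration(n);print(n,c)
    cv2.imwrite(f"pics/{n}0.png",get_image(n)[:,:,::-1])
E
```

```text
{'clock': 0.0, 'joints': array([ 1.46359717e+00,  3.85556829e-01,  6.63703673e-03, -4.96220842e-04,
       -1.19398918e+00, -2.58587993e-01]), 'joint_vel': array([ 0.00062554,  0.00138869,  0.00132278, -0.00027899,  0.00027541,
       -0.00048476]), 'joint_efforts': array([-7.71944688e-04, -3.92284584e+01,  1.88400686e+01,  4.18613300e+00,
       -4.67093647e-03, -9.52394217e-07]), 'position': array([223.34226059, 583.14049795, 241.22618557]), 'ee_rot': array([ 9.83304313e-01, -1.81965546e-01, -1.50065620e-04,  1.07073850e-03]), 'contact_force': array([0.30235404, 0.56910588, 0.04979718]), 'wrist_torque': array([ 0.04337385, -0.04440277, -0.03871093]), 'gripper_width': 85.38213728149347}
scene {'fovy': 52.661532414150344, 'cx': 309.29438683750897, 'cy': 198.56770286714416, 'R': array([[-0.38096364,  0.92450888, -0.01224874],
       [ 0.75062947,  0.30152373, -0.58791057],
       [-0.53983526, -0.23316682, -0.80883319]]), 't': array([ 205.27067351, -363.16167624, 1403.80568002])}
top {'fovy': 51.29508285235855, 'cx': 328.7000290844172, 'cy': 196.92695811431773, 'R': array([[-8.62577638e-03, -9.99962424e-01,  8.64594740e-04],
       [-9.88996276e-01,  8.40347451e-03, -1.47701548e-01],
       [ 1.47688732e-01, -2.12912150e-03, -9.89031600e-01]]), 't': array([  -7.51311619,  555.12793882, 1115.48243264])}
wrist {'fovy': 71.39196130099678, 'cx': 317.46687848804567, 'cy': 201.09028395334585, 'R': array([[-0.35752802, -0.93390117,  0.00152552],
       [-0.90174017,  0.34563981,  0.25961082],
       [-0.24297813,  0.09144252, -0.96571212]]), 't': array([622.87662899, -33.7513013 , 377.76317288])}
```

View pics/scene0.png

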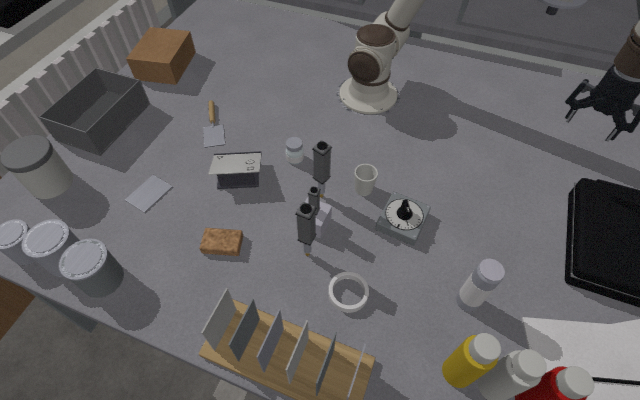

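View pics/top0.png

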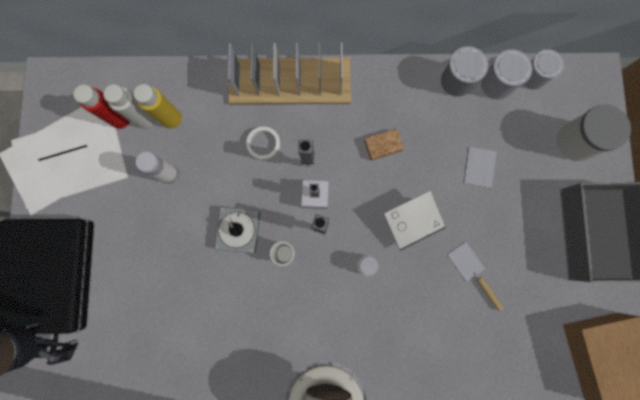

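View pics/wrist0.png

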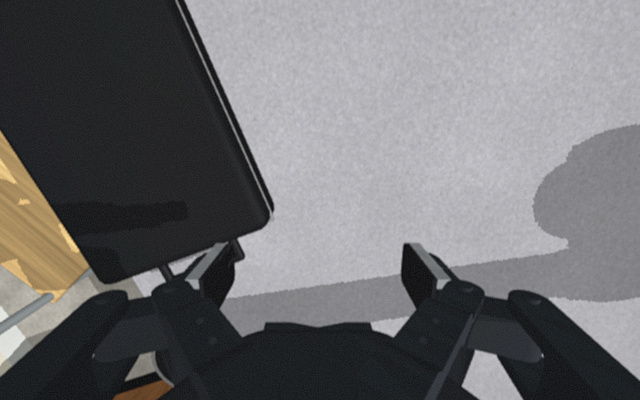

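```bash
python3 - <<'E'
import cv2
a=cv2.imread("pics/scene0.png")[120:270,180:440];cv2.imwrite("pics/scene0z.png",cv2.resize(a,None,fx=3,fy=3,interpolation=2))
a=cv2.imread("pics/top0.png")[120:290,200:460];cv2.imwrite("pics/top0z.png",cv2.resize(a,None,fx=3,fy=3,interpolation=2))
E
```

```text
(no output)
```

View pics/scene0z.png

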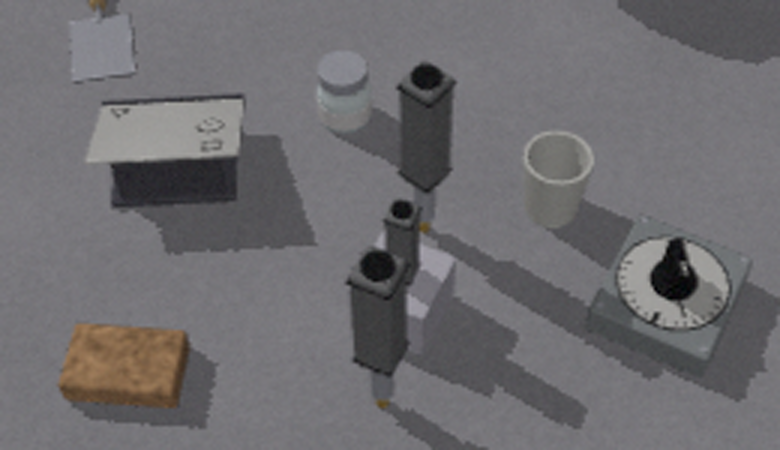

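View pics/top0z.png

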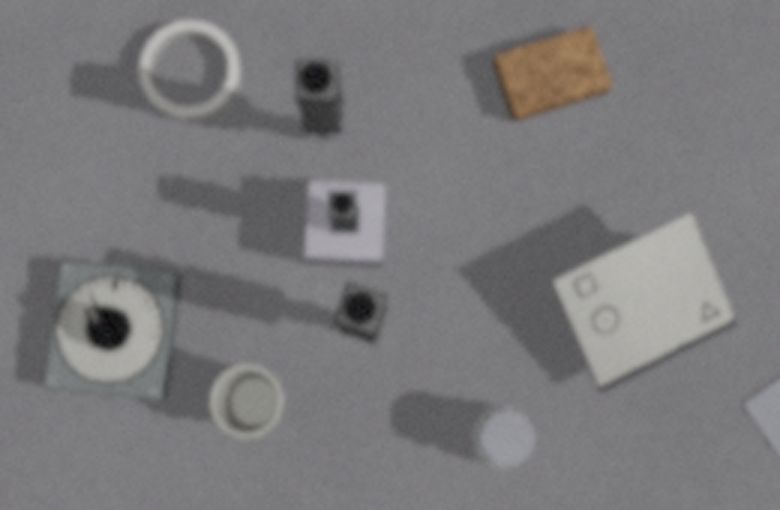

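```bash
cat > h.py <<'E'
import numpy as np, cv2
from bench import *
def ray(c,u,v):
    f=200/np.tan(np.radians(c["fovy"]/2))
    d=np.array([(u-c["cx"])/f,(v-c["cy"])/f,1.]);R=np.array(c["R"]);t=np.array(c["t"])
    return -R.T@t, R.T@d
def plane(c,u,v,z):
    o,d=ray(c,u,v);return o+d*(z-o[2])/d[2]
def proj(c,X):
    f=200/np.tan(np.radians(c["fovy"]/2));p=np.array(c["R"])@X+np.array(c["t"])
    return np.array([c["cx"]+f*p[0]/p[2],c["cy"]+f*p[1]/p[2]])
def tri(obs):
    A=np.zeros((3,3));b=np.zeros(3)
    for c,u,v in obs:
        o,d=ray(c,u,v);d=d/np.linalg.norm(d);P=np.eye(3)-np.outer(d,d);A+=P;b+=P@o
    X=np.linalg.solve(A,b)
    return X,[np.round(proj(c,X)-[u,v],1) for c,u,v in obs]
E
python3 - <<'E'
from h import *
np.set_printoptions(precision=1,suppress=True)
T=calibration("top");S=calibration("scene")
t=lambda x,y:(T,200+x/3,120+y/3)
s=lambda x,y:(S,180+x/3,120+y/3)
for n,a,b in [("gauge dial",t(109,329),s(673,282)),("probe hole",t(342,204),s(402,210)),("big1",t(315,77),s(378,265)),("big2",t(360,307),s(427,77)),
 ("ring",t(606,320),s(211,126)),("tri",t(709,312),s(120,113)),("sq",t(586,286),s(212,145)),("jar",t(508,437),s(343,67)),("cup",t(248,401),s(558,157))]:
    print(n,*tri([a,b]))
for n,p,z in [("holder corners",[(308,180),(385,183),(382,263),(305,258)],60),("gauge",[(62,262),(180,268),(163,399),(47,386)],35),("panel",[(692,214),(736,319),(601,386),(553,283)],55),
 ("pointer tip",[(88,287)],40),("zero",[(115,283)],36),("probe cor",[(330,192),(357,192),(357,215),(330,215)],150)]:
    for q in p: print(n,plane(*t(*q),z))
E
```

```text
gauge dial [467.  243.   33.9] [array([ 0.2, -0.1]), array([ 0.2, -0. ])]
probe hole [562.4  24.5 148. ] [array([ 0.2, -0.1]), array([0.2, 0. ])]
big1 [656.3  43.9 206.9] [array([ 0.2, -0.1]), array([0.2, 0. ])]
big2 [470.2   8.9 205.7] [array([ 0.1, -0. ]), array([0.1, 0. ])]
ring [ 469.7 -210.7   52.1] [array([-0.1,  0. ]), array([-0.1, -0. ])]
tri [ 477.5 -308.5   38.1] [array([-0.,  0.]), array([-0., -0.])]
sq [ 499.7 -191.9   65.2] [array([ 0., -0.]), array([0., 0.])]
jar [ 366.1 -117.8   68.2] [array([-0.1,  0. ]), array([-0.1, -0. ])]
cup [399.6 111.1  71.4] [array([-0.,  0.]), array([-0.,  0.])]
holder corners [599.9  58.9  60. ]
holder corners [596.5 -11.6  60. ]
holder corners [522.7  -8.3  60. ]
holder corners [527.9  61.6  60. ]
gauge [529.3 288.4  35. ]
gauge [522.7 179.   35. ]
gauge [402.6 192.6  35. ]
gauge [415.2 298.7  35. ]
panel [ 566.2 -292.7   55. ]
panel [ 469.6 -328.2   55. ]
panel [ 410.4 -204.    55. ]
panel [ 503.7 -163.5   55. ]
pointer tip [505.2 262.5  40. ]
zero [509.2 238.6  36. ]
probe cor [572.2  34.9 150. ]
probe cor [572.   12.2 150. ]
probe cor [552.4  12.3 150. ]
probe cor [552.6  34.9 150. ]
```

drive_tool(increments=[[1, [0.135, 0.1, 0], 0], [1, [0.135, 0.1, 0], 0], [1, [0.135, 0.1, 0], 0], [1, [0.135, 0.1, 0], 0], [1, [0.135, 0.1, 0], 0], [1, [0.135, 0.1, 0], 0], [1, [0.135, 0.1, 0], 0], [1, [0.135, 0.1, 0], 0], [1, [0, 0, 0], -0.09], [1, [0, 0, 0], -0.09], [1, [0, 0, 0], -0.09], [1, [0, 0, 0], -0.09], [1, [0, 0, 0], 0], [1, [0, 0, 0], 0]])

```text
clock: 1.9
position: [440.1, 243.6, 242.2]
ee_rot: [0.985, 0.175, -0.0, 0.0]
contact_force: [-0.5, -0.5, -0.4]
gripper_width: 85.4
```

```bash
cat > snap.py <<'E'
import sys,pickle
from h import *
def snap(n,name):
    c=calibration(n);im=get_image(n)[:,:,::-1].copy();cv2.imwrite(f"pics/{name}.png",im);pickle.dump(c,open(f"pics/{name}.pkl","wb"));return c,im
if __name__=="__main__":
    for a in sys.argv[1:]:
        n,name=a.split(":");snap(n,name)
    s=read_state();print(s["clock"],s["joints"].round(3),s["position"].round(1),s["ee_rot"].round(4),s["contact_force"].round(2),s["gripper_width"])
E
python3 snap.py wrist:w1
```

```text
1.95 [ 0.829  0.177 -0.284 -0.    -1.11   1.094] [440.2 243.6 242.2] [ 9.845e-01  1.752e-01 -1.000e-04  1.000e-04] [ 0.25 -0.16  1.22] 85.04941193901439
```

View pics/w1.png

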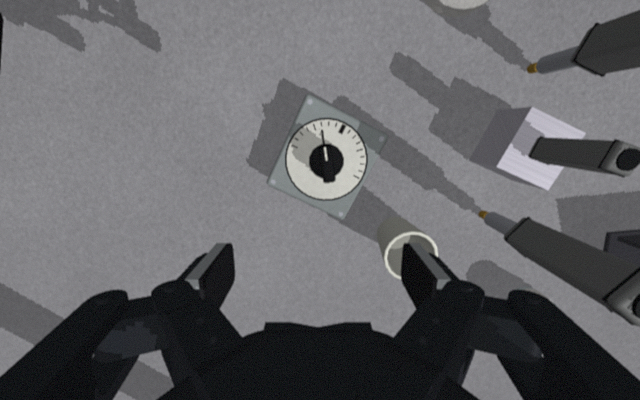

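```bash
python3 - <<'E'
import cv2
a=cv2.imread("pics/w1.png")[85:235,240:410];cv2.imwrite("pics/w1z.png",cv2.resize(a,None,fx=4.5,fy=4,interpolation=2) if 0 else cv2.resize(a,None,fx=4,fy=4,interpolation=2))
E
python3 - <<'E'
from h import *; import pickle
np.set_printoptions(precision=2,suppress=True)
c=pickle.load(open("pics/w1.pkl","rb"));im=cv2.imread("pics/w1.png")
x0,y0=275,105;g=im[y0:212,x0:380]
m=((g.min(2)>150)*255).astype(np.uint8)
m=cv2.morphologyEx(m,cv2.MORPH_CLOSE,np.ones((9,9)))
cs,_=cv2.findContours(m,cv2.RETR_EXTERNAL,cv2.CHAIN_APPROX_NONE)
k=max(cs,key=cv2.contourArea);e=cv2.fitEllipse(cv2.convexHull(k));print(e[0][0]+x0,e[0][1]+y0,e[1])
C=plane(c,e[0][0]+x0,e[0][1]+y0,36);print(C)
# dark blobs
m=((g.max(2)<90)*255).astype(np.uint8)
n,l,st,ce=cv2.connectedComponentsWithStats(m)
for i in range(1,n):
    if st[i,4]>3:print(st[i],ce[i]+[x0,y0],plane(c,*(ce[i]+[x0,y0]),36)-C)
E
```

```text
325.8560447692871 159.07841110229492 (78.23979187011719, 79.07088470458984)
[468.65 242.43  36.  ]
[23  2  3  5  7] [299. 109.] [43.1  49.29  0.  ]
[19 10  3  6  7] [295.   117.29] [32.85 50.64  0.  ]
[ 10  13  52  75 134] [298.99 143.28] [ 6.49 36.56  0.  ]
[63 15 30 56 87] [358.84 142.67] [ 31.68 -29.95   0.  ]
[86 16  6  3  6] [363.5 122. ] [ 55.41 -26.06   0.  ]
[64 20  6  8 26] [341.77 128.42] [39.93 -4.92  0.  ]
[13 22  4  8 12] [289.67 130.17] [16.98 51.81  0.  ]
[ 34  26  34  52 940] [325.78 161.36] [-2.6  -0.88  0.  ]
[ 4 44  3  6  6] [279.67 151.5 ] [-10.62  55.12   0.  ]
[ 0 51  4  7  8] [276.12 159.12] [-20.74  56.3    0.  ]
[76 72 12 15 15] [357.33 184.  ] [-15.26 -47.27   0.  ]
[42 94  4  1  4] [318.5 199. ] [-49.76  -8.87   0.  ]
```

View pics/w1z.png

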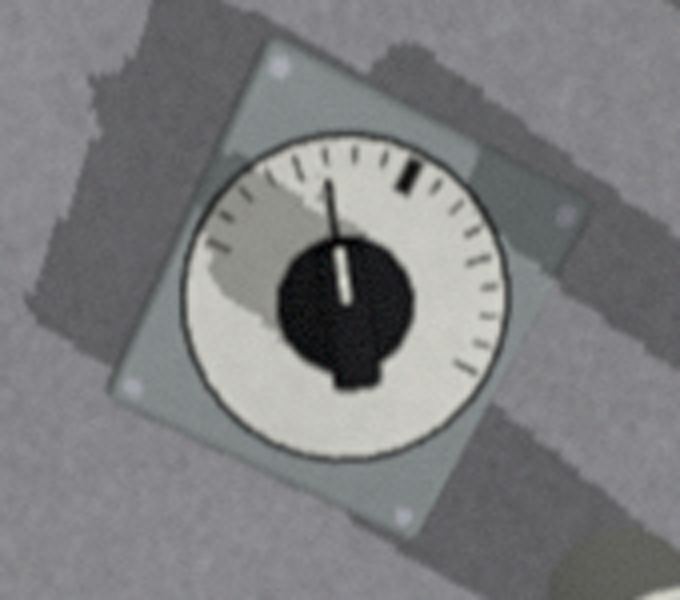

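```bash
python3 - <<'E'
from h import *; import pickle
np.set_printoptions(precision=3,suppress=True)
c=pickle.load(open("pics/w1.pkl","rb"))
p=lambda x,y,z:plane(c,240+x/4-.4,85+y/4-.4,z)
def ang(a,b):d=b-a;return np.arctan2(d[1],d[0]),np.hypot(d[0],d[1])
for z in(36,40,44):print("pointer",z,ang(p(337,240,z),p(328,180,z)),p(328,180,z))
print("line",ang(p(347,302,75),p(341,250,75)),p(347,302,75),p(341,250,75))
print("zero",ang(p(403,191,36),p(414,162,36)),p(408.5,176.5,36))
print("edges",ang(p(110,390,35),p(270,40,35)),ang(p(410,538,35),p(588,205,35)),ang(p(270,40,35),p(588,205,35)),ang(p(110,390,35),p(410,538,35)))
print("cen",sum(p(*q,35) for q in[(110,390),(270,40),(588,205),(410,538)])/4)
E
```

```text
pointer 36 (np.float64(0.5093935550341103), np.float64(17.511490668436025)) [499.163 259.254  36.   ]
pointer 40 (np.float64(0.5093935550341125), np.float64(17.303916523951457)) [499.186 259.323  40.   ]
pointer 44 (np.float64(0.5093935550341104), np.float64(17.096342379466854)) [499.21  259.392  44.   ]
line (np.float64(0.4754867943826688), np.float64(13.768601491701052)) [471.564 244.172  75.   ] [483.805 250.475  75.   ]
zero (np.float64(-0.0017381569745047144), np.float64(8.776259611639691)) [508.236 237.436  36.   ]
edges (np.float64(-0.10889779431334244), np.float64(113.41067949652793)) (np.float64(-0.09893134019292164), np.float64(115.45038531855036)) (np.float64(-1.674020081855661), np.float64(104.33524489152049)) (np.float64(-1.6933633096281628), np.float64(105.49403274704315))
cen [467.447 242.3    35.   ]
```

drive_tool(increments=[[1, [0.086, 0.036, 0], 0], [1, [0, 0, 0], -0.074], [1, [0, 0, 0.15], 0], [1, [0, 0, 0.15], 0], [1, [0, 0, 0.15], 0], [1, [0, 0, 0.1], 0], [1, [0, 0, 0.06], 0], [1, [0, 0, 0], 0], [1, [0, 0, 0], 0]])

```text
clock: 3.08
position: [468.7, 242.9, 60.1]
ee_rot: [0.969, 0.248, 0.001, -0.0]
contact_force: [0.3, -0.2, -0.2]
gripper_width: 85.4
```

```bash
python3 snap.py wrist:w2
```

```text
3.125 [ 0.786  0.431 -0.455  0.    -0.682  1.287] [468.8 243.   60.4] [ 9.687e-01  2.484e-01  1.000e-03 -4.000e-04] [-0.69  0.03 -0.05] 85.38633317864722
```

View pics/w2.png

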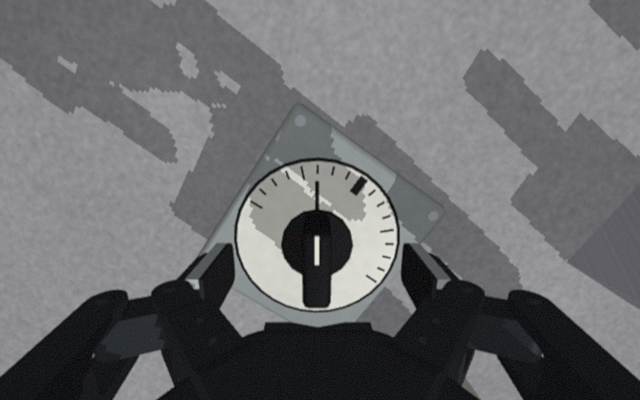

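```bash
python3 - <<'E'
import cv2
a=cv2.imread("pics/w2.png")[150:320,230:410];cv2.imwrite("pics/w2z.png",cv2.resize(a,None,fx=3.5,fy=3.5,interpolation=2))
E
python3 - <<'E'
from h import *; import pickle
np.set_printoptions(precision=3,suppress=True)
c=pickle.load(open("pics/w2.pkl","rb"));c1=pickle.load(open("pics/w1.pkl","rb"));im=cv2.imread("pics/w2.png")
x0,y0=236,155;g=im[y0:312,x0:402]
m=((g.max(2)<70)*255).astype(np.uint8)
n,l,st,ce=cv2.connectedComponentsWithStats(m)
for i in range(1,n):
    if st[i,4]>25:print(st[i],ce[i]+[x0,y0],plane(c,*(ce[i]+[x0,y0]),36))
w=((g.min(2)>190)*255).astype(np.uint8)
print(tri([(c,317,235),(c1,325.25-.4,147.1)]),tri([(c,317,264),(c1,326.35,160.1)]))
print(plane(c,317,236,75),plane(c,317,183,40))
p=lambda u,v:plane(c,u,v,36)[:2]
pts=np.array([p(*q) for q in[(317,159),(317,311),(236,235),(398,235)]]);print(pts)
E
```

```text
[  0   3 163 146 683] [325.796 194.102] [494.976 251.132  36.   ]
[115  22  15  18 131] [358.069 185.588] [508.179 237.457  36.   ]
[  46   27   70  125 4402] [316.361 250.883] [461.287 238.85   36.   ]
[  0  87  56  66 117] [254.709 278.188] [426.501 263.678  36.   ]
(array([483.646, 250.473,  73.03 ]), [array([0.2, 0. ]), array([-0.1,  0. ])]) (array([471.573, 244.068,  74.678]), [array([-0.2, -0. ]), array([ 0.1, -0. ])])
[483.877 250.714  75.   ] [498.931 259.055  40.   ]
[[510.125 265.206]
 [424.455 218.196]
 [447.207 285.894]
 [493.823 201.061]]
```

View pics/w2z.png

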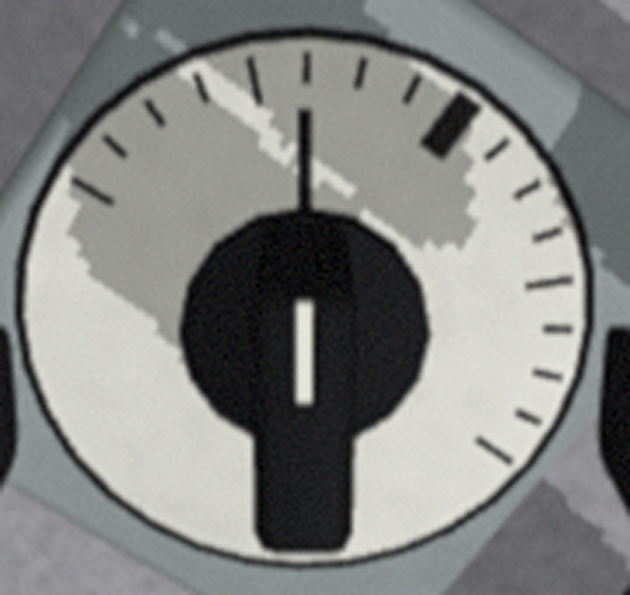

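drive_tool(increments=[[-1, [0, 0, 0.008], 0], [-1, [0, 0, 0], 0], [-1, [0, 0, 0], 0], [-1, [0, 0, 0], 0], [-1, [0, 0, 0], 0], [-1, [0, 0, 0], 0], [-1, [0, 0, 0], 0]])

```text
clock: 4.0
position: [468.0, 242.9, 57.2]
ee_rot: [0.969, 0.249, 0.0, -0.0]
contact_force: [-4.4, 3.4, 5.1]
gripper_width: 13.1
```

drive_tool(increments=[[-1, [0, 0, 0], 0.077], [-1, [0, 0, 0], 0.077], [-1, [0, 0, 0], 0.077], [-1, [0, 0, 0], 0.077], [-1, [0, 0, 0], 0], [-1, [0, 0, 0], 0]])

```text
clock: 4.75
position: [468.0, 242.8, 57.3]
ee_rot: [0.998, -0.057, -0.0, -0.0]
contact_force: [-5.0, 3.7, 4.9]
gripper_width: 13.2
```

```bash
python3 snap.py wrist:w3
```

```text
4.8 [ 0.786  0.435 -0.459 -0.    -0.677  0.671] [468.  242.8  57.2] [ 9.984e-01 -5.680e-02 -0.000e+00 -2.000e-04] [-4.92  4.06  4.72] 12.823690656598487
```

View pics/w3.png

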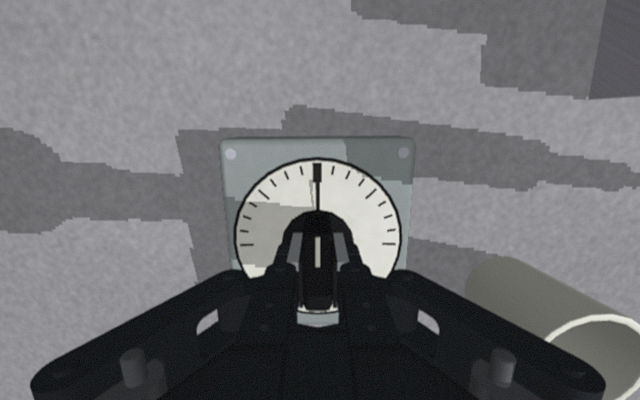

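drive_tool(increments=[[1, [0, 0, 0], 0], [1, [0, 0, 0], 0], [1, [0, 0, 0], 0], [1, [0, 0, 0], 0], [1, [0, 0, 0], 0], [1, [0, 0, -0.1], 0], [1, [0, 0, -0.18], 0], [1, [0, 0, -0.18], 0], [1, [0, 0, -0.18], 0], [1, [0, 0, 0], 0]])

```text
clock: 6.05
position: [470.2, 243.9, 254.2]
ee_rot: [0.998, -0.057, 0.004, -0.004]
contact_force: [0.5, -0.1, -0.3]
gripper_width: 85.5
```

```bash
python3 snap.py wrist:w4
```

```text
6.1 [ 0.786  0.211 -0.218 -0.    -1.137  0.671] [468.7 243.  251.1] [ 0.9984 -0.0569  0.0016 -0.0019] [-0.05  0.52 -0.66] 85.49130088867975
```

View pics/w4.png

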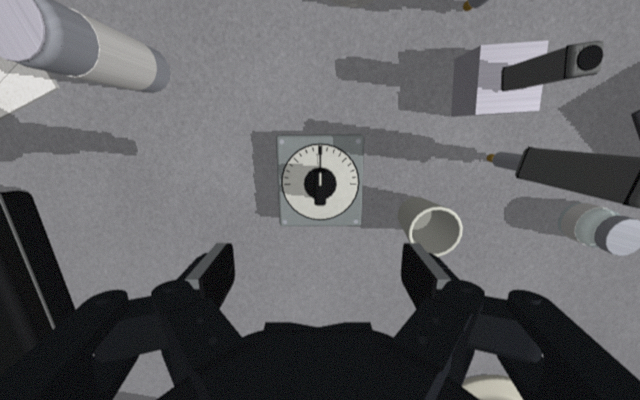

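The pointer (321,148) stays on the zero mark and the knob has been released. Next is the probe.

drive_tool(increments=[[1, [0.064, 0.136, 0], 0], [1, [0.064, 0.136, 0], 0], [1, [0.064, 0.136, 0], 0], [1, [0.064, 0.136, 0], 0], [1, [0.064, 0.136, 0], 0], [1, [0, 0, 0], -0.057], [1, [0, 0, 0], 0], [1, [0, 0, 0], 0]])

```text
clock: 7.1
position: [539.9, 29.1, 248.0]
ee_rot: [1.0, -0.0, -0.001, 0.0]
contact_force: [0.2, -0.3, 0.3]
gripper_width: 85.3
```

```bash
python3 snap.py wrist:w5
```

```text
7.15 [ 0.354  0.238 -0.189 -0.    -1.145  1.217] [540.   29.3 248.3] [ 1.e+00 -1.e-04 -6.e-04  1.e-04] [-1.39 -0.1   0.6 ] 85.78806055013739
```

View pics/w5.png

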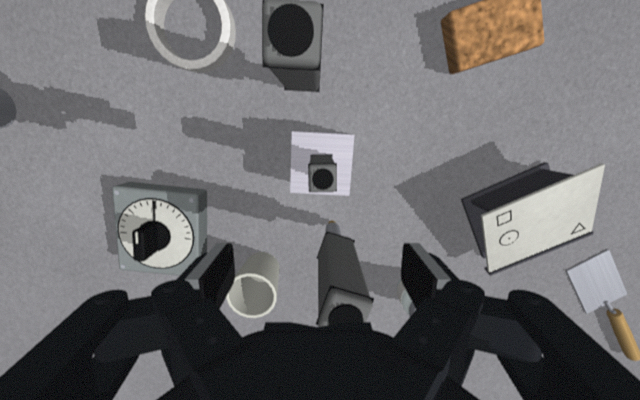

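```bash
python3 - <<'E'
from h import *; import pickle
np.set_printoptions(precision=2,suppress=True)
c=pickle.load(open("pics/w5.pkl","rb"));c1=pickle.load(open("pics/w4.pkl","rb"));T=calibration("top")
print(tri([(c,322.8,179.5),(c1,589,58)]),tri([(c,322.8,179.5),(T,314,188)]))
a=cv2.imread("pics/w5.png")[120:210,275:370];cv2.imwrite("pics/w5z.png",cv2.resize(a,None,fx=6,fy=6,interpolation=2))
a=cv2.imread("pics/w5.png")[195:280,455:615];cv2.imwrite("pics/w5p.png",cv2.resize(a,None,fx=5,fy=5,interpolation=2))
E
```

```text
(array([562.1 ,  23.64, 150.23]), [array([-0.1, -0.3]), array([0.1, 0.4])]) (array([561.83,  24.18, 150.77]), [array([-0.8,  0.1]), array([ 0.2, -0. ])])
```

View pics/w5z.png

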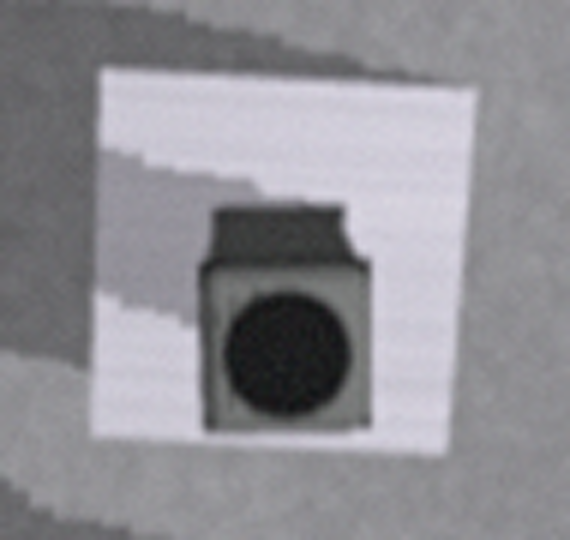

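View pics/w5p.png

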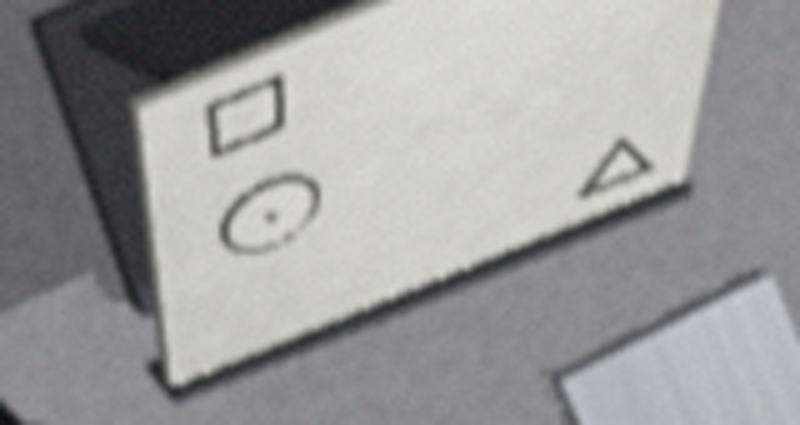

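drive_tool(increments=[[1, [0.073, 0.018, 0], 0], [1, [0, 0, 0], 0], [1, [0, 0, 0.14], 0], [1, [0, 0, 0.14], 0], [1, [0, 0, 0.1], 0], [1, [0, 0, 0.047], 0], [1, [0, 0, 0], 0], [1, [0, 0, 0], 0]])

```text
clock: 8.15
position: [563.2, 23.8, 122.3]
ee_rot: [1.0, 0.0, 0.001, -0.0]
contact_force: [-0.3, 0.1, 0.1]
gripper_width: 85.2
```

```bash
python3 snap.py wrist:w6
```

```text
8.2 [ 0.33   0.396 -0.307  0.    -0.865  1.241] [563.2  23.8 122.3] [ 1.0e+00  3.0e-04  1.5e-03 -3.0e-04] [-0.23 -0.52  0.42] 85.5316527061091
```

View pics/w6.png

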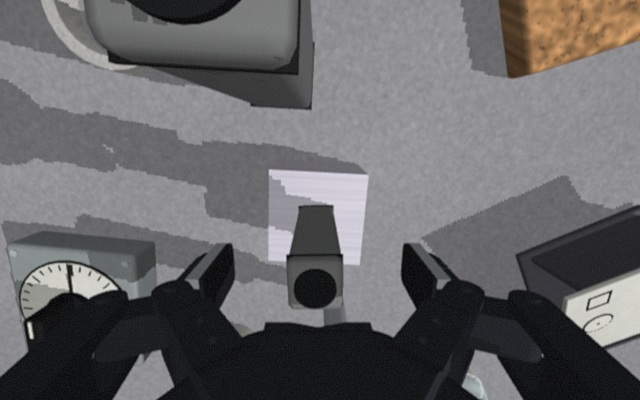

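drive_tool(increments=[[-1, [0, 0, 0], 0], [-1, [0, 0, 0], 0], [-1, [0, 0, 0], 0], [-1, [0, 0, 0], 0], [-1, [0, 0, 0], 0], [-1, [0, 0, 0], 0], [-1, [0, 0, -0.1], 0], [-1, [0, 0, -0.1], 0], [-1, [0, 0, -0.1], 0], [-1, [0, 0, 0], 0], [-1, [0, 0, 0], 0]])

```text
clock: 9.57
position: [561.3, 23.4, 209.3]
ee_rot: [1.0, -0.0, -0.001, -0.0]
contact_force: [0.3, 0.8, -2.3]
gripper_width: 23.3
```

```bash
python3 snap.py wrist:w7 scene:s7
```

```text
9.675 [ 3.300e-01  3.060e-01 -1.970e-01 -1.000e-03 -1.071e+00  1.241e+00] [561.3  23.3 209. ] [ 1.0e+00 -1.0e-04 -1.8e-03  3.0e-04] [-0.17 -0.58 -1.64] 23.19964421941945
```

View pics/w7.png

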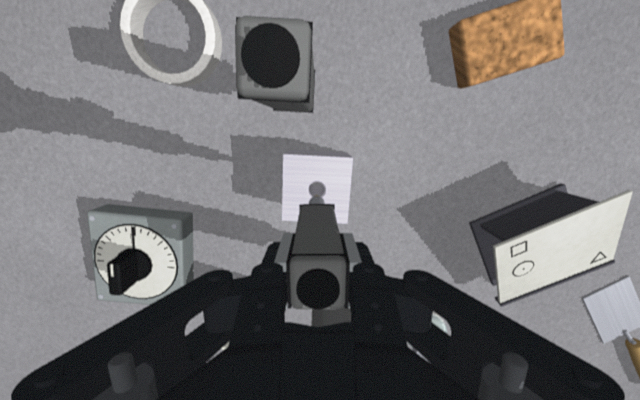

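View pics/s7.png

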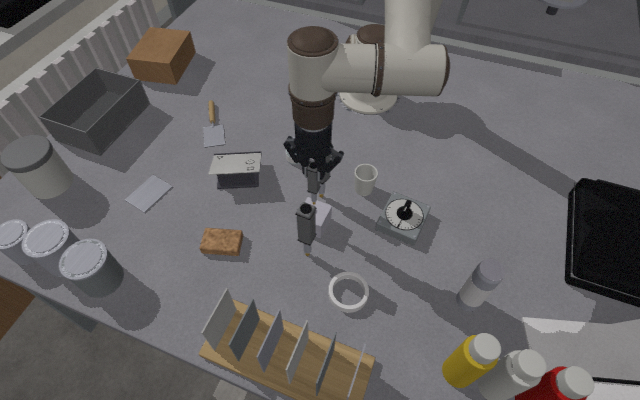

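```bash
python3 - <<'E'
from h import *; import pickle
np.set_printoptions(precision=2,suppress=True)
for nm,pts in[("w5",[(275+100/6,120+68/6),(275+476/6,120+88/6),(275+448/6,120+453/6),(275+91/6,120+437/6)]),("w7",[(284,154),(354,158),(350,224),(281,222)])]:
    c=pickle.load(open(f"pics/{nm}.pkl","rb"));P=np.array([plane(c,*p,60) for p in pts]);print(P,P.mean(0))
E
```

```text
[[599.13  56.66  60.  ]
 [595.48 -13.16  60.  ]
 [525.55 -10.04  60.  ]
 [528.83  60.17  60.  ]] [562.25  23.41  60.  ]
[[599.12  55.78  60.  ]
 [595.15 -14.22  60.  ]
 [525.08 -12.36  60.  ]
 [527.32  61.24  60.  ]] [561.67  22.61  60.  ]
```

drive_tool(increments=[[-1, [0, -0.092, 0], 0], [-1, [0, -0.092, 0], 0], [-1, [0, 0, 0], 0.0873], [-1, [0, 0, 0], 0.0873], [-1, [0, 0, 0], 0.0873], [-1, [0, 0, 0], 0.0873], [-1, [0, 0, 0], 0.0873], [-1, [0, 0, 0], 0.0873], [-1, [0, 0, 0], 0.0873], [-1, [0, 0, 0], 0.0873], [-1, [0, 0, 0], 0.0873], [-1, [0, 0, 0.08], 0], [-1, [0, 0, 0.08], 0], [-1, [0, 0, 0.08], 0], [-1, [0, 0, 0], 0], [-1, [0, 0, 0], 0]])

```text
clock: 11.68
position: [562.8, 78.7, 139.1]
ee_rot: [-0.707, 0.707, -0.0, 0.0]
contact_force: [-0.7, -0.3, -1.5]
gripper_width: 23.4
```

```bash
python3 snap.py scene:s8 wrist:w8; python3 - <<'E'
import cv2
a=cv2.imread("pics/s8.png")[80:280,220:420];cv2.imwrite("pics/s8z.png",cv2.resize(a,None,fx=3,fy=3,interpolation=2))
E
```

```text
11.775 [ 0.424  0.383 -0.275  0.    -0.911 -0.425] [563.   78.9 139.8] [-7.070e-01  7.072e-01 -5.000e-04  9.000e-04] [ 0.43 -0.55 -1.56] 23.19617690745085
```

View pics/s8z.png

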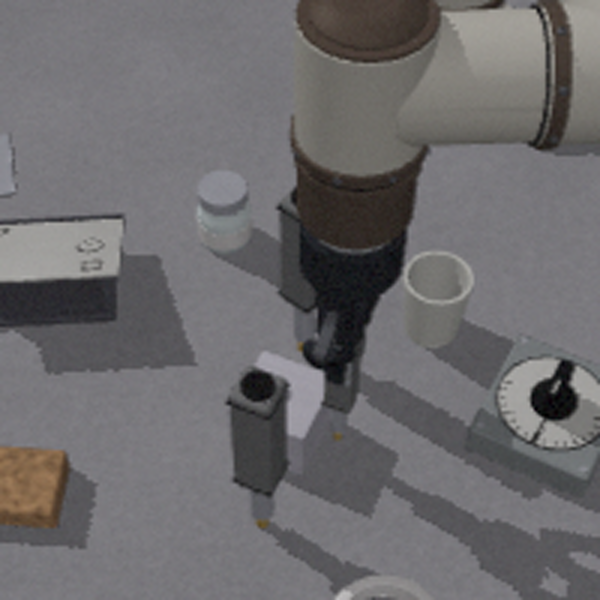

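View pics/w8.png

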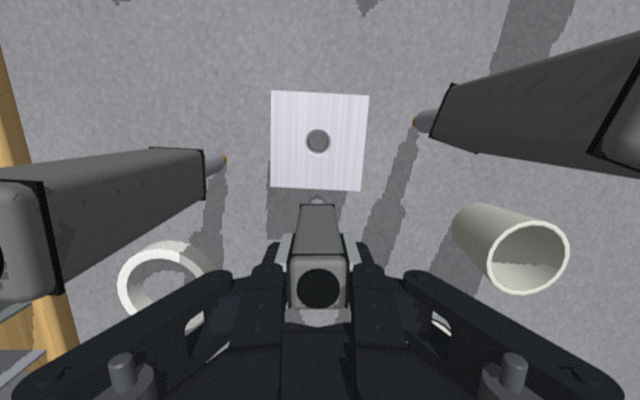

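drive_tool(increments=[[-1, [0.03, 0, 0], 0], [-1, [0.015, 0, 0], 0], [-1, [0.015, 0, 0], 0], [-1, [0.015, 0, 0], 0], [-1, [0.015, 0, 0], 0]])

```text
clock: 12.4
position: [563.3, 53.2, 139.5]
ee_rot: [-0.707, 0.707, 0.0, 0.003]
contact_force: [-0.3, 6.0, -3.0]
gripper_width: 23.3
```

```bash
python3 snap.py wrist:w9
```

```text
12.45 [ 0.379  0.379 -0.282 -0.002 -0.905 -0.378] [563.3  52.7 139.5] [-0.7067  0.7075 -0.      0.0025] [ 0.46  5.67 -0.95] 23.188230951175935
```

View pics/w9.png

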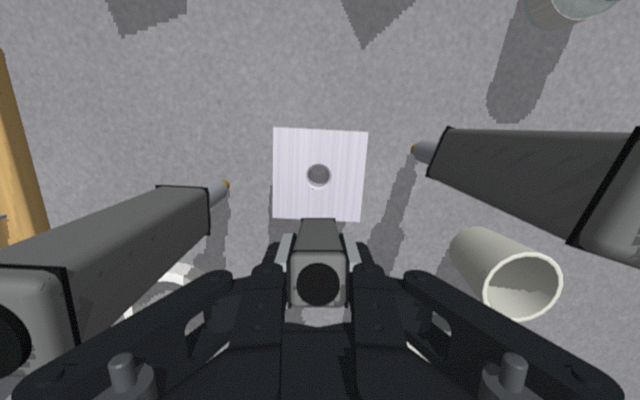

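drive_tool(increments=[[-1, [0.015, 0, 0], 0], [-1, [0.015, 0, 0], 0], [-1, [0.015, 0, 0], 0], [-1, [0.015, 0, 0], 0], [-1, [0, 0, 0], 0]])

```text
clock: 13.08
position: [563.2, 34.7, 139.4]
ee_rot: [-0.707, 0.707, -0.0, 0.002]
contact_force: [-0.4, 5.5, -1.3]
gripper_width: 23.3
```

```bash
python3 snap.py wrist:w10 scene:s10; python3 - <<'E'
import cv2
a=cv2.imread("pics/s10.png")[80:280,220:420];cv2.imwrite("pics/s10z.png",cv2.resize(a,None,fx=3,fy=3,interpolation=2))
a=cv2.imread("pics/w10.png")[180:330,240:400];cv2.imwrite("pics/w10z.png",cv2.resize(a,None,fx=4,fy=4,interpolation=2))
E
```

```text
13.175 [ 0.348  0.377 -0.286 -0.002 -0.904 -0.348] [563.2  34.8 139.4] [-7.068e-01  7.074e-01 -2.000e-04  2.000e-03] [ 0.52  4.74 -0.12] 23.345964556227894
```

View pics/s10z.png

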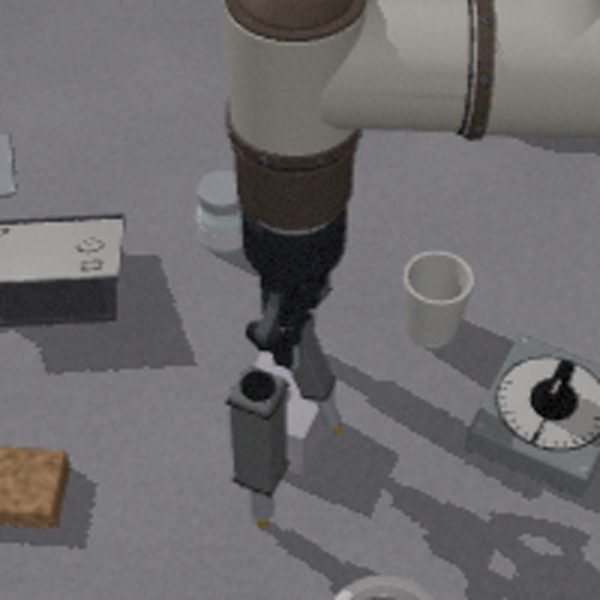

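View pics/w10z.png

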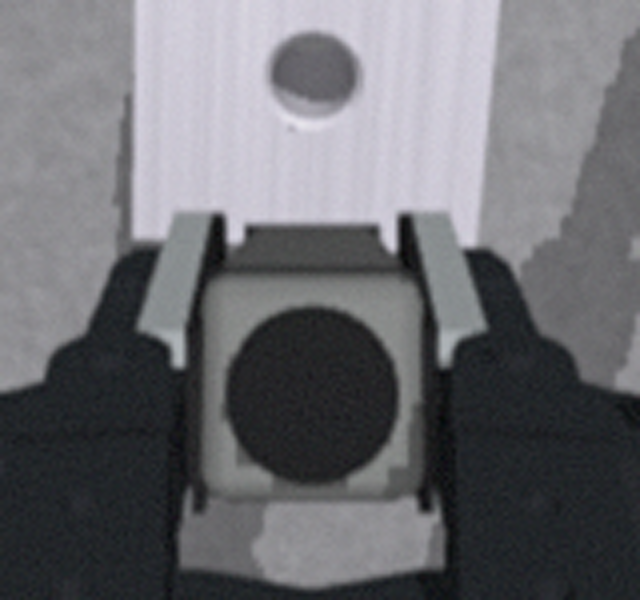

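```bash
python3 - <<'E'
from h import *
import pickle
np.set_printoptions(precision=2,suppress=True)
S=calibration("scene")
for x,y in[(338,436),(336,429)]:
    o,d=ray(S,220+x/3-.3,80+y/3-.3);print(o+d*(562.8-o[0])/d[0])
# body top edges in wrist
c=pickle.load(open("pics/w10.pkl","rb"));c8=pickle.load(open("pics/w8.pkl","rb"))
for cc,pts in((c,[(315,276),(313,498),(313,393)]),):
    for p in pts:
        o,d=ray(cc,240+p[0]/4-.4,180+p[1]/4-.4);print("w10",o+d*(562.8-o[0])/d[0] if 0 else [ (z,(o+d*(z-o[2])/d[2])[:2]) for z in(165,170)])
E
```

```text
[562.8   75.94  21.15]
[562.8   73.72  31.24]
w10 [(165, array([562.08,  16.64])), (170, array([562.07,  14.31]))]
w10 [(165, array([562.29,  42.99])), (170, array([562.28,  39.42]))]
w10 [(165, array([562.29,  30.14])), (170, array([562.27,  27.18]))]
```

drive_tool(increments=[[-1, [-0.05, 0, 0], 0], [-1, [0, 0, -0.1], 0], [-1, [0, 0, -0.16], 0], [-1, [0.1, 0, 0], 0], [-1, [0.16, 0, 0], 0], [-1, [0.16, 0, 0], 0], [-1, [0.16, 0, 0], 0], [-1, [0.06, 0, 0], 0], [-1, [0, 0, 0], 0], [-1, [0, 0, 0], 0]])

```text
clock: 14.42
position: [562.2, -142.5, 216.7]
ee_rot: [0.707, -0.707, -0.0, 0.0]
contact_force: [-0.6, -0.3, -0.6]
gripper_width: 23.1
```

```bash
python3 snap.py wrist:w11 scene:s11 top:t11; python3 - <<'E'
import cv2
a=cv2.imread("pics/s11.png")[60:260,180:380];cv2.imwrite("pics/s11z.png",cv2.resize(a,None,fx=3,fy=3,interpolation=2))
E
```

```text
14.575 [ 0.031  0.328 -0.144 -0.    -1.099 -0.03 ] [ 562.3 -142.2  216.9] [ 0.7076 -0.7067 -0.     -0.    ] [ 0.21 -0.57 -0.74] 23.738339032656587
```

View pics/s11z.png

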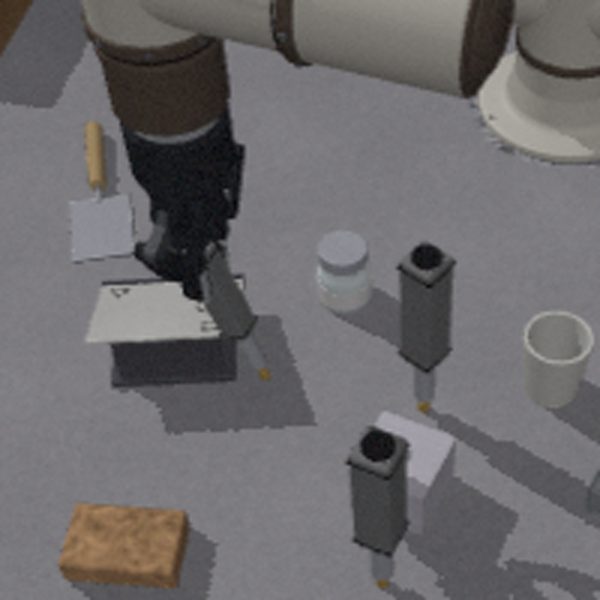

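View pics/w11.png

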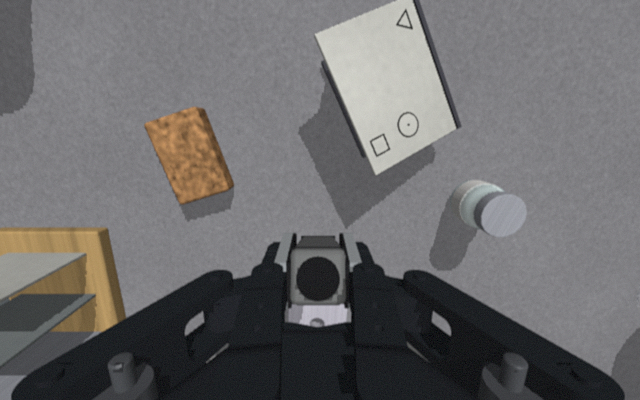

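View pics/t11.png

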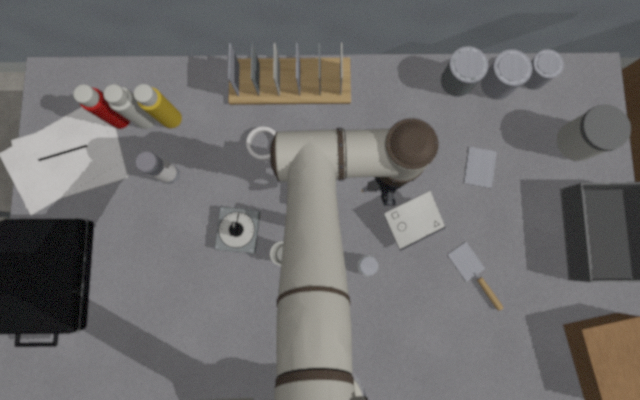

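```bash
python3 - <<'E'
import cv2
a=cv2.imread("pics/s11.png")[130:195,235:285];cv2.imwrite("pics/s11y.png",cv2.resize(a,None,fx=9,fy=9,interpolation=2))
a=cv2.imread("pics/w11.png")[0:185,300:470];cv2.imwrite("pics/w11y.png",cv2.resize(a,None,fx=4,fy=4,interpolation=2)[:600])
E
```

```text
(no output)
```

View pics/s11y.png

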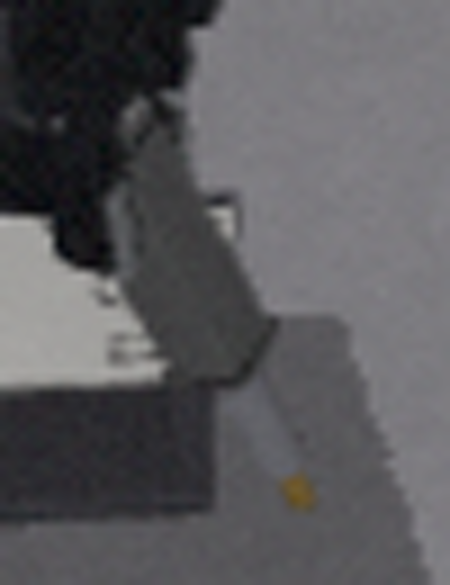

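View pics/w11y.png

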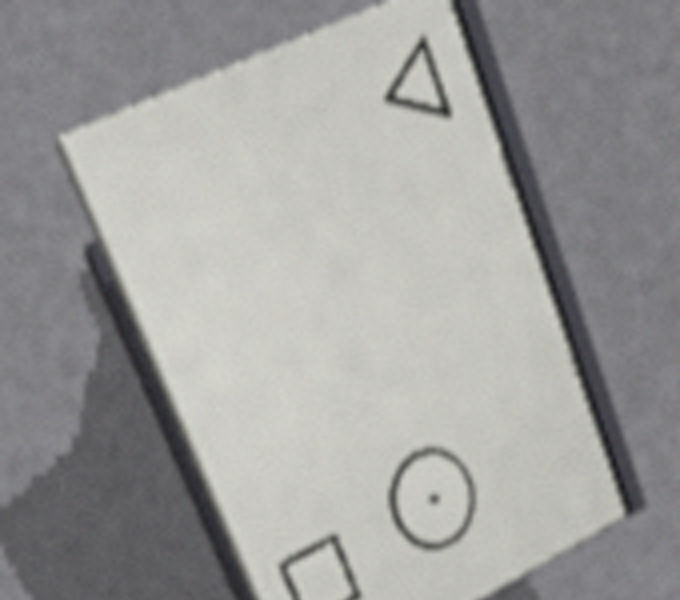

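```bash
python3 - <<'E'
from h import *
import pickle
np.set_printoptions(precision=3,suppress=True)
S=pickle.load(open("pics/s11.pkl","rb"))
def q(x,y,X):
    o,d=ray(S,235+x/9-.45,130+y/9-.45);return o+d*(X-o[0])/d[0]
def tilt(a,b): d=a-b;return np.arctan2(-d[1],d[2])
print("tip",q(299,490,562.3))
print("nose",tilt(q(240,388,562.3),q(299,490,562.3)))
print("body R",tilt(q(190,140,562.3),q(278,322,562.3)), "noseL",tilt(q(215,400,562.3),q(270,480,562.3)),"noseR",tilt(q(265,375,562.3),q(308,465,562.3)))
print("body L",tilt(q(108,200,562.3),q(170,380,562.3)))
c11=pickle.load(open("pics/w11.pkl","rb"));c5=pickle.load(open("pics/w5.pkl","rb"));c7=pickle.load(open("pics/w7.pkl","rb"));T=calibration("top")
a=lambda x,y:(c11,300+x/4-.4,y/4-.4)
b=lambda x,y:(c5,455+x/5-.4,195+y/5-.4)
t=lambda x,y:(T,200+x/3-.3,120+y/3-.3)
R=[]
for n,o in[("ring",[a(433.5,498),b(271,215)]),("ring3",[a(433.5,498),b(271,215),t(606,320)]),("sqTL",[a(281,568),b(208,102)]),("sqTR",[a(333,538),b(214,155)]),
 ("triA",[a(424,40),b(652,170)]),("triB",[a(388,101),b(623,138)]),("triC",[a(449,115),b(580,196)]),("cLow",[a(627,512),b(170,385)]),("cUp",[a(240,600),b(135,100)])]:
    X,r=tri(o);print(n,X,*r);R.append(X)
R=np.array(R);m=R.mean(0);n=np.linalg.svd(R-m)[2][2];n*=np.sign(n[2]);print("n",n,"tilt",np.arccos(n[2]),"dir",np.arctan2(n[1],n[0]),(R-m)@n)
E
```

```text
tip [ 562.3   -103.907  110.42 ]
nose 0.34364362680461985
body R 0.2764778176745734 noseL 0.43475771685459697 noseR 0.26179120486825463
body L 0.12152014769100176
ring [ 469.864 -211.231   55.096] [-0.1 -0. ] [-0.   0.1]
ring3 [ 470.261 -210.472   55.885] [-0.3  0.8] [-0.1  0. ] [0.3 0.1]
sqTL [ 502.878 -192.834   52.003] [3.9 0.8] [ 0.8 -3.3]
sqTR [ 487.851 -200.177   46.739] [4.6 0.9] [ 0.8 -3.7]
triA [ 476.764 -317.496   41.419] [0.1 0. ] [ 0. -0.]
triB [ 486.451 -303.055   46.292] [-0.7 -0.1] [-0.1  0.5]
triC [ 468.989 -301.897   40.092] [-0. -0.] [-0.  0.]
cLow [ 410.634 -207.761   34.382] [-0.4 -0. ] [0.  0.3]
cUp [ 506.019 -182.095   41.937] [8.9 2.4] [ 2.3 -7.6]
n [-0.118 -0.037  0.992] tilt 0.12378102639779635 dir -2.836885486193776 [ 8.78   9.488  1.141 -2.041 -1.669  1.491 -2.648 -4.928 -9.615]
```

```bash
python3 - <<'E'
from h import *
import pickle
np.set_printoptions(precision=3,suppress=True)
R=np.array([[469.9,-211.2,55.1],[476.8,-317.5,41.4],[486.4,-303,46.3],[469,-301.9,40.1],[410.6,-207.8,34.4]])
m=R.mean(0);n=np.linalg.svd(R-m)[2][2];n*=np.sign(n[2]);print(n,np.arccos(n[2]),np.arctan2(n[1],n[0]),(R-m)@n)
c11=pickle.load(open("pics/w11.pkl","rb"))
a=lambda x,y,z:plane(c11,300+x/4-.4,y/4-.4,z)
d=a(455,0,36)-a(627,512,36);print("low edge",np.arctan2(d[1],d[0])+np.pi/2, a(627,512,36))
d=a(60,135,74)-a(245,600,74);print("up edge",np.arctan2(d[1],d[0])+np.pi/2)
E
```

```text
[-0.332 -0.146  0.932] 0.371443366927589 -2.7282955651196508 [ 0.079  0.516 -0.223 -0.377  0.006]
low edge 0.4461042049726065 [ 411.019 -207.73    36.   ]
up edge 0.4185019241926624
```

drive_tool(increments=[[-1, [0, 0, 0], 0.0815], [-1, [0, 0, 0], 0.0815], [-1, [0, 0, 0], 0.0815], [-1, [0, 0, 0], 0.0815], [-1, [0, 0, 0], 0.0815], [-1, [0, 0, 0], 0.0815], [-1, [0, 0, 0], 0.0815], [-1, [0.138, -0.02, 0.012], 0], [-1, [0.138, -0.02, 0.012], 0], [-1, [0.138, -0.02, 0.012], 0], [-1, [0.138, -0.02, 0.012], 0], [-1, [0, 0, 0], 0], [-1, [0, 0, 0], 0]])

```text
clock: 16.2
position: [422.3, -233.8, 202.9]
ee_rot: [-0.213, 0.977, -0.0, 0.001]
contact_force: [0.0, 0.1, -2.0]
gripper_width: 23.3
```

```bash
python3 snap.py wrist:w12 scene:s12 top:t12; python3 - <<'E'
import cv2
a=cv2.imread("pics/s12.png")[80:230,170:320];cv2.imwrite("pics/s12z.png",cv2.resize(a,None,fx=4,fy=4,interpolation=2))
a=cv2.imread("pics/t12.png")[150:270,340:480];cv2.imwrite("pics/t12z.png",cv2.resize(a,None,fx=4,fy=4,interpolation=2))
E
```

```text
16.35 [-0.168  0.178 -0.391  0.    -1.001 -0.972] [ 422.6 -233.6  202.5] [-2.137e-01  9.769e-01 -1.000e-04  2.000e-04] [-0.29  0.37 -1.67] 23.20339354238294
```

View pics/s12z.png

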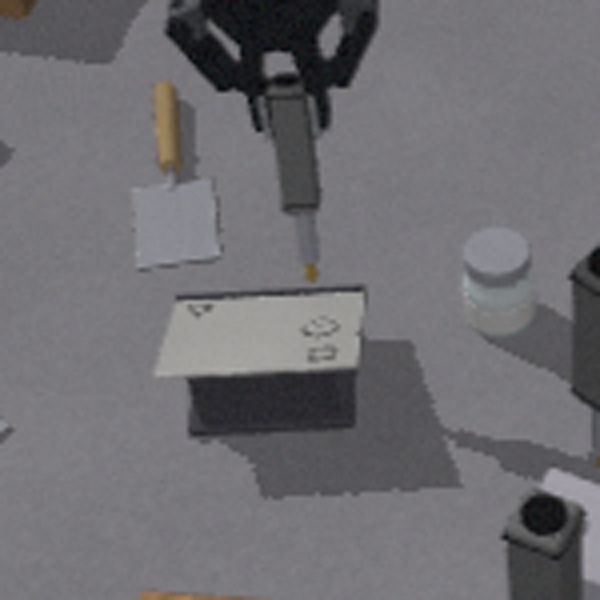

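View pics/w12.png

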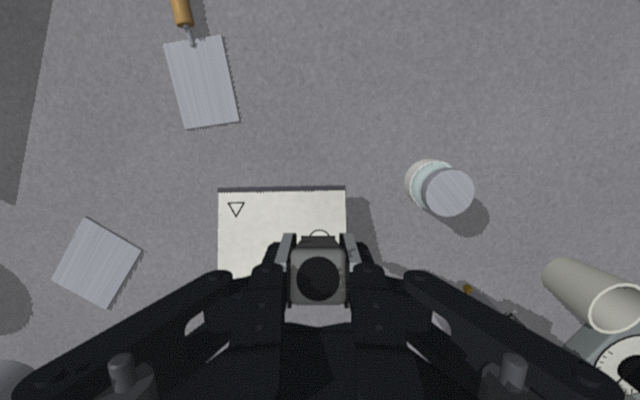

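View pics/t12z.png

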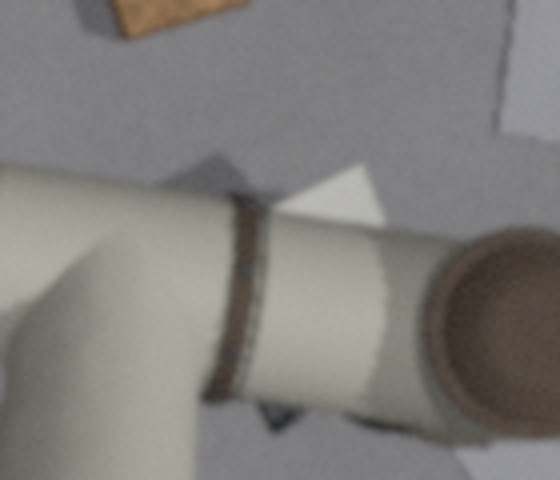

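```bash
python3 - <<'E'
from h import *
import pickle
np.set_printoptions(precision=1,suppress=True)
S=pickle.load(open("pics/s12.pkl","rb"))
T=np.array([422.6,-233.6,202.5]);yaw=-2.711
ex=np.array([np.cos(yaw),np.sin(yaw),0]);ey=np.array([np.sin(yaw),-np.cos(yaw),0]);ez=np.array([0,0,-1])
for th in(.28,.33,.38):
  ax=ex*np.sin(th)-ez*np.cos(th)  # probe z
  g=T-8*ez
  for nm,s in(("tip end",126),("brass mid",122),("nose/tip",110),("body bottom",70),("top",-20)):
    p=g-ax*s;px=proj(S,p);print(th,nm,p,px,"zoom",(px-[170,80])*4+1.5)
X=np.array([469.9,-211.2,55.1]);px=proj(S,X);print("ring",px,(px-[170,80])*4+1.5)
E
python3 - <<'E'
import cv2
a=cv2.imread("pics/s12.png")[95:175,225:270];cv2.imwrite("pics/s12y.png",cv2.resize(a,None,fx=7,fy=7,interpolation=2))
E
```

```text
0.28 tip end [ 454.2 -219.1   89.4] [248.4 148.5] zoom [315.1 275.6]
0.28 brass mid [ 453.2 -219.5   93.3] [248.2 147.3] zoom [314.4 270.7]
0.28 nose/tip [ 450.2 -220.9  104.8] [247.7 143.6] zoom [312.4 255.8]
0.28 body bottom [ 440.2 -225.5  143.2] [246.  130.8] zoom [305.6 204.7]
0.28 top [ 417.6 -235.9  229.7] [241.9  99.8] zoom [289.1  80.9]
0.33 tip end [ 459.7 -216.6   91.3] [248.2 149.6] zoom [314.3 280.1]
0.33 brass mid [ 458.5 -217.1   95.1] [248.  148.4] zoom [313.6 275. ]
0.33 nose/tip [ 455.  -218.7  106.4] [247.6 144.5] zoom [311.7 259.6]
0.33 body bottom [ 443.2 -224.1  144.3] [245.9 131.4] zoom [305.1 207.1]
0.33 top [ 416.7 -236.3  229.4] [241.9  99.7] zoom [289.2  80.3]
0.38 tip end [ 465.1 -214.1   93.5] [248.  150.7] zoom [313.4 284.2]
0.38 brass mid [ 463.7 -214.7   97.2] [247.8 149.4] zoom [312.8 279. ]
0.38 nose/tip [ 459.7 -216.6  108.3] [247.4 145.4] zoom [311.  263.2]
0.38 body bottom [ 446.2 -222.8  145.5] [245.8 131.9] zoom [304.6 209.2]
0.38 top [ 415.9 -236.7  229.1] [242.   99.6] zoom [289.4  79.7]
ring [249.9 161.3] [321.2 326.7]
```

View pics/s12y.png

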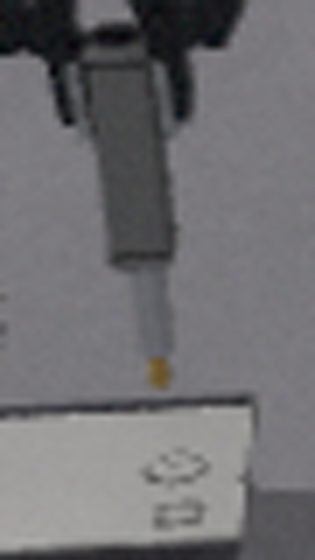

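drive_tool(increments=[[-1, [-0.012, 0.003, 0.04], 0], [-1, [-0.012, 0.003, 0.04], 0], [-1, [-0.0075, 0, 0.022], 0], [-1, [0, 0, 0], 0], [-1, [0, 0, 0], 0]])

```text
clock: 16.98
position: [429.7, -228.6, 172.0]
ee_rot: [-0.213, 0.977, -0.0, 0.0]
contact_force: [0.1, -0.0, -0.9]
gripper_width: 23.7
```

```bash
python3 snap.py scene:s13; python3 - <<'E'
import cv2
a=cv2.imread("pics/s13.png")[100:180,215:275];cv2.imwrite("pics/s13y.png",cv2.resize(a,None,fx=7,fy=7,interpolation=2))
E
```

```text
17.025 [-0.154  0.218 -0.426  0.    -0.926 -0.987] [ 429.7 -228.6  172.1] [-2.131e-01  9.770e-01 -2.000e-04  3.000e-04] [-0.13 -0.24 -0.96] 23.605846866859142
```

View pics/s13y.png

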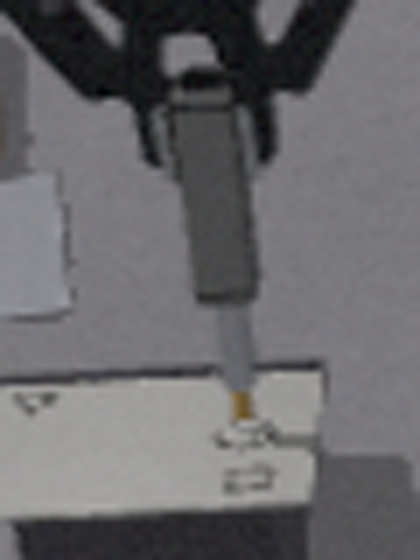

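```bash
python3 - <<'E'
from h import *
np.set_printoptions(precision=2,suppress=True)
S=calibration("scene")
z=lambda X:(proj(S,X)-[215,100])*7+3
T=np.array([429.7,-228.6,172.1])
for th in(.28,.33,.38):
  ex=np.array([np.cos(-2.711),np.sin(-2.711),0]);ax=ex*np.sin(th)+np.array([0,0,np.cos(th)]);g=T+[0,0,8]
  print(th,z(g-ax*126),g-ax*126,z(g-ax*110))
R=np.array([469.9,-211.2,55.1]);u=np.array([.908*.94,.418*.94,.343]);v=np.array([-.418,.908,0])
print(z(R),z(R+5*u)-z(R),z(R+5*v)-z(R),z(R+[-1.56,-.7,4.7])-z(R))
E
```

```text
0.28 [249.56 409.09] [ 461.34 -214.07   59.01] [245.12 375.55]
0.33 [248.27 417.04] [ 466.8  -211.56   60.9 ] [243.97 382.42]
0.38 [246.89 424.37] [ 472.17 -209.09   63.09] [242.73 388.73]
[247.42 432.05] [-1.08  5.91] [12.26 -0.47] [ -1.28 -10.81]
```

drive_tool(increments=[[-1, [-0.0035, 0.005, 0.009], 0], [-1, [-0.0035, 0, 0.009], 0], [-1, [-0.0035, 0, 0.01], 0], [-1, [0, 0, 0], 0], [-1, [0, 0, 0], 0]])

```text
clock: 17.65
position: [431.7, -225.9, 163.6]
ee_rot: [-0.213, 0.977, -0.0, -0.0]
contact_force: [0.0, 0.4, -0.7]
gripper_width: 23.5
```

```bash
python3 snap.py scene:s14;  python3 snap.py; python3 - <<'E'
import cv2
a=cv2.imread("pics/s14.png")[100:180,215:275];cv2.imwrite("pics/s14y.png",cv2.resize(a,None,fx=7,fy=7,interpolation=2))
E
```

```text
17.7 [-0.148  0.229 -0.436  0.    -0.905 -0.994] [ 431.7 -225.9  163.6] [-0.213  0.977 -0.     0.   ] [-0.21  0.02  0.34] 23.30849498183304
17.7 [-0.148  0.229 -0.436  0.    -0.905 -0.994] [ 431.7 -225.9  163.6] [-0.213  0.977 -0.     0.   ] [-0.21  0.02  0.34] 23.30849498183304
```

View pics/s14y.png

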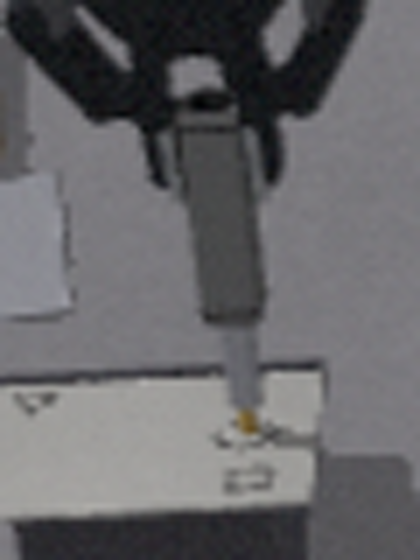

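drive_tool(increments=[[-1, [-0.0035, 0, 0.0095], 0], [-1, [0, 0, 0], 0], [-1, [0, 0, 0], 0], [-1, [0, 0, 0], 0]])

```text
clock: 18.2
position: [432.7, -225.4, 160.6]
ee_rot: [-0.213, 0.977, -0.0, -0.0]
contact_force: [-0.2, -0.1, 1.9]
gripper_width: 23.1
```

```bash
python3 - <<'E'
from snap import *
for i in range(4):
    c,im=snap("scene",f"s15{i}");s=read_state();print(s["contact_force"].round(2),s["wrist_torque"].round(3),s["position"].round(2))
a=im[100:180,215:275];cv2.imwrite("pics/s15y.png",cv2.resize(a,None,fx=7,fy=7,interpolation=2))
E
```

```text
[-1.26 -0.32  1.43] [0.038 0.395 0.012] [ 432.66 -225.44  160.62]
[-1.81  0.16  1.17] [-0.019  0.357  0.03 ] [ 432.65 -225.45  160.63]
[-1.2   0.15  0.15] [-0.032  0.346 -0.006] [ 432.64 -225.46  160.61]
[-1.2   0.1   1.17] [-0.022  0.32   0.057] [ 432.66 -225.44  160.6 ]
```

View pics/s15y.png

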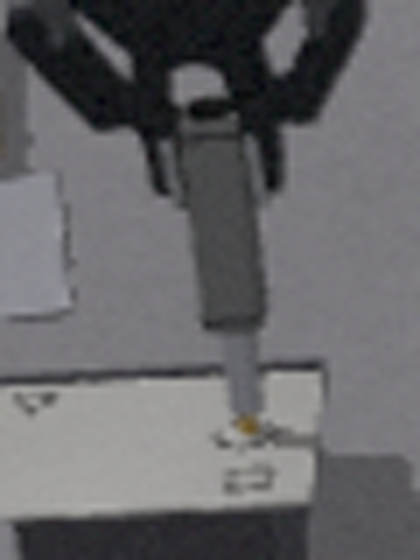

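drive_tool(increments=[[-1, [-0.002, 0, 0.006], 0], [-1, [0, 0, 0], 0], [-1, [0, 0, 0], 0], [-1, [0, 0, 0], 0], [-1, [0, 0, 0], 0]])

```text
clock: 19.02
position: [433.2, -225.2, 158.8]
ee_rot: [-0.213, 0.977, -0.0, 0.0]
contact_force: [-0.7, -0.0, 1.6]
gripper_width: 23.3
```

```bash
python3 - <<'E'
from snap import *
F=[]
for i in range(6):
    c,im=snap("scene",f"s16{i}");s=read_state();F.append(s["contact_force"])
print(np.mean(F,0).round(2),s["position"].round(2),s["gripper_width"],s["clock"])
g=np.mean([cv2.imread(f"pics/s16{i}.png").astype(float) for i in range(6)],0).astype(np.uint8)
a=g[100:180,215:275];cv2.imwrite("pics/s16y.png",cv2.resize(a,None,fx=7,fy=7,interpolation=2))
snap("top","t16");snap("wrist","w16");
a=g[190:245,375:440];cv2.imwrite("pics/s16g.png",cv2.resize(a,None,fx=7,fy=7,interpolation=2))
E
```

```text
[-1.76 -0.18  1.22] [ 433.25 -225.18  158.79] 23.30290503893707 19.325
```

View pics/s16y.png

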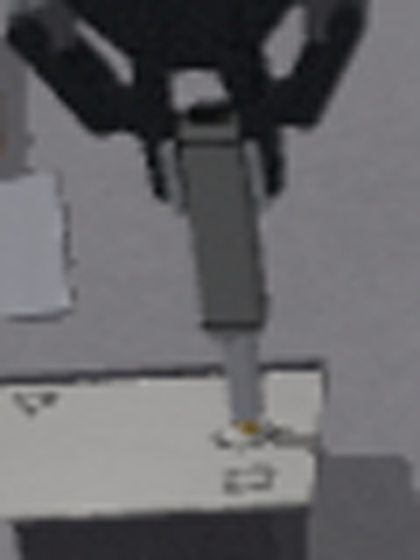

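View pics/w16.png

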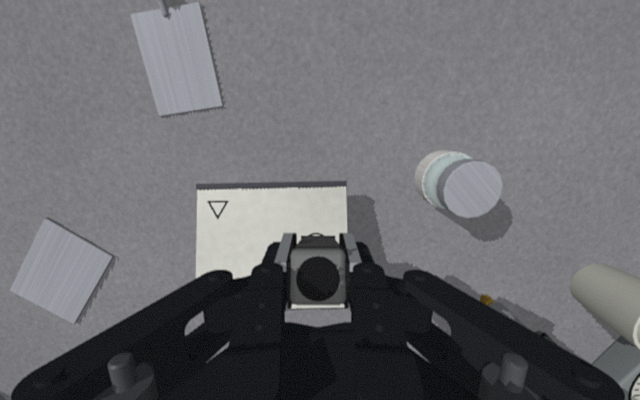

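View pics/s16g.png

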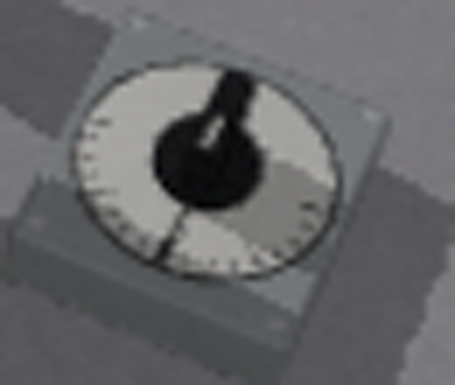

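```bash
python3 - <<'E'
from h import *
np.set_printoptions(precision=2,suppress=True)
S=calibration("scene")
z=lambda X:(proj(S,X)-[215,100])*7+3
T=np.array([433.25,-225.18,158.79])
for th in(.25,.3,.35,.4,.45):
  ex=np.array([np.cos(-2.711),np.sin(-2.711),0]);ax=ex*np.sin(th)+np.array([0,0,np.cos(th)]);g=T+[0,0,8]
  print(th,"bodybot",z(g-ax*70),"corner far",z(g-ax*70-ex*12*np.cos(th)+[0,0,12*np.sin(th)]),"nose end",z(g-ax*110),"tip@119",g-ax*119)
o,d=ray(S,215+(249-3)/7,100+(434-3)/7);n=np.array([-.312,-.143,.939]);R=np.array([469.9,-211.2,55.1])
P=o+d*(n@(R-o))/(n@d);print("tip on panel",P,np.linalg.norm(P-R))
s=read_state();print(s["clock"],s["contact_force"])
E
```

```text
0.25 bodybot [242.09 318.09] corner far [239.69 334.28] nose end [253.49 401.57] tip@119 [ 460.   -212.89   51.49]
0.3 bodybot [241.37 322.6 ] corner far [238.79 337.55] nose end [252.43 408.82] tip@119 [ 465.21 -210.5    53.1 ]
0.35 bodybot [240.6  326.74] corner far [237.84 340.42] nose end [251.28 415.53] tip@119 [ 470.33 -208.15   55.  ]
0.4 bodybot [239.77 330.5 ] corner far [236.83 342.87] nose end [250.05 421.7 ] tip@119 [ 475.36 -205.84   57.18]
0.45 bodybot [238.9  333.88] corner far [235.79 344.89] nose end [248.75 427.3 ] tip@119 [ 480.29 -203.57   59.64]
tip on panel [ 471.03 -209.8    55.69] 1.8937177715709026
19.425 [-1.1   0.28  2.58]
```

```bash
python3 -c "
from bench import *
print(job_done());print(read_state()['clock'])"
```

```text
the job is handed in; nothing more can be done
None
the job is handed in; nothing more can be done
```

The job is handed in with the probe still held on the ring mark, after about 19.4 s of the 51 s allowed. No verdict was reported.

- **Knob:** I gripped it, turned it about 0.62 rad clockwise and released it. The last scene picture shows the pointer on the thick zero mark.
- **Probe:** The hand can only turn about its own vertical axis. So I lifted the probe clear of the holder and pushed its nose against the holder's top edge, tilting it about 0.35 rad in the jaws. I then turned it square to the slope and pressed it in.
- **Position:** Casting the last scene picture onto the panel puts the tip about 2 mm from the ring's centre.
- **Squareness:** The line from tip to grip gives a tilt of about 0.35 rad. The panel is 0.35 by the text and 0.37 by my fit.
- **Press:** The force change of about 3 N, the length of brass still showing and the grip-to-tip distance each put the tip 6 to 7.6 mm in.

**Checks that disagreed:**
- The body's lower edge appeared about 1.4 pixels higher than my model predicted.
- Earlier angle readings from the probe's outline in the blurry scene picture ranged from 0.12 to 0.43 rad. I relied on the tip and nose positions instead.
- My first matching of the printed square's corners between views was wrong, so I dropped those points from the panel fit.

I did not measure the bystanders again at the end. I saw no contact with any of them, and those in the last pictures looked unmoved.

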